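# Flip a printed grille over the turnover ramp and lay it in the cradle

## Robot

A 7-joint arm with a two-finger parallel gripper is mounted at the origin on the work surface. World frame = base frame: x ahead of the robot, y to its left, z up, the work surface at z = 0. Lengths are in m, angles in degrees, forces in N, time in s.
With the tool pointing down it reaches from about 0.4 to 0.875 m from the base axis. Payload 19.3 kg.
Tool frame: the origin (TCP) lies on the centre line of the jaws, within the pads' length; the fingertips stand 19 mm ahead of it and the grasp point (between the pads) is the TCP; z points along the fingers, y is the line along which they close (so a half turn about z gives the same grasp; the last joint's range is limited). The gripper opens to 85 mm and grips with 20 to 120 N. Pads are 22 mm wide; open, the fingers measure 114 mm over their backs; the gripper's body (76 mm by 85 mm) begins 54 mm behind the grasp point. The pads swing forward as they close: fully open they stand 13 mm farther back than shut.
Start: joints at [59.748, 29.874, -2.08, 91.645, 1.215, 58.505, -6.463], TCP at [0.276, -0.561, 0.25] pointing down, gripper open.
Joint ranges: [-166.77, 166.77], [-17.47, 122.26], [-85.68, 81.53], [9.62, 139.38], [-72.42, 252.41], [9.2, 110.78], [-144.41, 144.41]. Speed limits (degrees/s): [108.29, 108.29, 136.94, 136.94, 172.46, 172.46, 172.46].

## Interface

Orientations are given as a 3x3 rotation matrix whose columns are the frame's x, y, z axes.
In Python, from bench import sense, eyes, close_job gives the robot as it stands.
- The arm moves only by the tool jog_arm, never from a script. Its arguments are lists of equal length, an entry for each row: "dp": the shift along the tool's x, y, z in m, a list of three; "roll": the turn about the tool's z in degrees. A call has 1 to 20 rows; each row is the pose to reach, as a shift and turn from the pose commanded when the call began, along the tool's axes at that moment; what a row does not reach only later rows make up. A row lasts 1/12 s, in which the tool goes at most 41.7 mm and 7.16 degrees, less where a joint would pass 70% of its speed; a pose out of reach is approached as far as the arm can. A call with a gripper value outside its range is refused whole. "fingers" is the gripper's target within -1 to 1 (fully open at 1, half-way at 0, shut at -1), set as the call begins (left out, the last holds). The fingers move at their own pace and stop on an object; "force" is the grip in N (left out, the last holds). Time passes only in rows, so rows that repeat a pose let the fingers close. It gives the time, the measured TCP pose, the force, the opening and the grip force at its end, in the units of the state.
- sense(): the state, without advancing time (a new reading comes with each control period).
- eyes.snapshot(name): name is "scene" or "top"; returns the picture (400x640x3 uint8, red, green, blue); there is no depth.
- eyes.camera_info(name): a dict with "fx", "fy", "cx", "cy" (pixels), "R" (3x3) and "t" (3): a world point X has camera coordinates R X + t. Camera axes: x right, y down, z forward; pixel columns grow to the right and rows downward; lengths in m; the calibration is good to about 2 mm. A picture is of the moment at which its call begins. camera_info takes no time and is no camera call.
- close_job(): hands the job in; it is judged then, once.
The state is a dict: "time": time; "joint_pos": joint angles; "joint_vel": joint speeds; "tau": joint torques, N m; "eef_pos": TCP position; "eef_rot": TCP orientation; "ft_force": force on the tool from outside, world axes, zero at the start; "wrist_torque": the same for the moment, N m; "gripper_width": opening from 0.0 (shut) to 1.0 (fully open); "grasp_force": force on a finger pad.
Only numpy, scipy, OpenCV 4.12 (cv2) and the standard library are available. Lean on these libraries where they do the work, as an engineer would, in place of code of your own. Each camera call takes 0.05 s, during which the arm holds its last target. There are 200 camera calls.

## Task

The white grille panel lies in the sloping rack with its slotted face up; turn it over on the lime turnover ramp: let go of it level across the top edge of the ramp, a little more than half of it over the front, so that it tips over by itself and slides down the front with its green insert up. Then take it from the slide and lay it, green insert up, between the posts of the dark cradle, without dropping it in. Leave the black panel, the vase, the spool and the clip where they are.

Things in the scene. Friction and masses are not known exactly. Their poses are not given: they have to be found in the camera images.
- grille_mid (a point): Centre (half-way through the thickness) of the white printed grille panel, 60 x 110 x 8 mm. Own x runs across the 60 mm width, y along the 110 mm length, z out of the slotted outer face; the face at -z carries the green spoked insert. At the start it lies in one bay of the rack, slotted face up, leaning 30 degrees: its x points up the slope, its y is level.
- grille: The same white panel as a whole, 65 g or so, smooth plastic (origin at its centre, same axes). To be gripped across its 60 mm width by the middle of the long edges, where rack, slide and cradle leave room for the fingers.
- black_grille_mid (a point): Bystander: black panel of the same size, lying in the other bay of the rack. Point at its centre, axes as for the white panel.
- rack: Fixed steel rack, 90 x 225 mm, origin on the bench under its middle, low side towards its own -x. Each of its two bays is a pair of 9 mm bars up the slope (30 degrees), 38 mm either side of the bay's middle, with upturned ends that stop the panel's low edge. Between the bars nothing is under or beside the panel down to 10 mm above the bench.
- bay_a (a point): Centre of a panel lying in the first bay, 78 mm above the bench, 62.5 mm to +y of the rack's middle; axes as the rack's. The panel lies up to 4 mm off along y.
- bay_b (a point): The same for the second bay, 62.5 mm to -y of the rack's middle.
- ramp: Fixed lime-green turnover ramp, foot 220 x 120 mm, origin on the bench under the middle of the tipping edge at its top. Own -x is the front, where panels slide down; y is parallel to the edge. The infeed runs 74 mm back (+x) from the edge, rising 11.5 degrees; it is 80 mm wide, but a 50 mm tongue for the last 33 mm. Plastic on plastic rubs with a friction of about 0.35.
- edge (a point): Middle of the tipping edge, 260 mm above the bench, axes as the ramp's. A panel let go level (within 5 degrees), length along x, centred across, its centre 6 to 26 mm in front (-x) of the edge (16 is best) and 14 to 30 mm above it, tips nose down, turns over inside and rests on the slide within 1.5 s. At 16 mm in front, its tail touches the infeed with its centre 12 mm above the edge.
- cheeks (a point): Middle of the mouth between the two upright cheeks that guide the tipping panel: 72 mm apart inside, flared at the top, 214 mm high, reaching from 35 mm behind to 55 mm in front of the edge. Axes as the ramp's. They stand close above the upper end of the slide, so a tool must lean forward there.
- slide_rest (a point): Centre of a turned panel at rest on the slide: 95 mm in front of the edge, 55 mm above the bench; axes as the ramp's. The panel lies length down the slope (37 degrees, falling to -x), insert up, up to 6 mm off across and 5 degrees askew. The slide is 72 mm wide, but only 40 mm for 27 mm either way of here, so fingers can pass down beside the panel.
- toe (a point): Foot of the slide, on its surface at the toe stop, 137 mm in front of the edge and 19 mm above the bench; axes as the ramp's. The toe stop stands 36 mm off the slide; side guides at both ends of the finger gap stand 30 mm off it.
- cradle: Fixed dark assembly cradle, base 110 x 160 x 10 mm, origin on the bench under its middle, long axis along its own y. Two orange rails at x = +15 and -15 mm, 36 mm high, carry the panel. Posts 48 mm high stand 4 mm clear of the panel's edges: along the long sides at y = +43 and -43 mm, on the ends at x = +18 and -18 mm. The middle of the long sides is free for fingers.
- cradle_seat (a point): Centre of a panel that lies in the cradle, 40 mm above the bench; axes as the cradle's (panel length along y, either end first).
- vase: Bystander: white printed vase, 130 mm high, 72 mm across, standing; origin under its middle.
- spool: Bystander: spool of green filament lying flat, 100 mm across, 55 mm high; origin under its middle.
- clip: Bystander: black printed clip, 45 x 90 x 20 mm, lying flat in front of the robot; origin under its middle.

How it is judged:
By the outcome, as a careful person would: the job done as asked, in the order asked, and still so for the second after the job is handed in, with the robot touching nothing.
It also fails if it takes over 54 s, if anything falls off the work surface, if the arm or the gripper's body presses on something with over 40 N, if the wrist force passes 120 N, or if a joint passes its speed limit or range.

## Working session

There is one attempt and no reset: what is moved stays moved. The work goes in short steps, Python scripts to look and compute and a tool call to move; the robot and the scene stay as the last step left them, time stands still between calls to the robot, and variables do not carry over. Pictures are saved under pics/ and viewed, at most 10 in all, crops included, and the job is handed in when it is done.

Besides the shell and the picture viewer there is one more tool, called in YAML: its name, and indented under it one key for each argument. jog_arm: Moves the arm, as the interface text tells. Its arguments: {"type":"object","properties":{"dp":{"type":"array"},"roll":{"type":"array"},"fingers":{"type":"number"},"force":{"type":"number"}},"required":["dp","roll"]}

```bash
ls; mkdir -p pics; python3 - <<'E'
from bench import sense, eyes
import cv2,numpy as np
for n in ("scene","top"):
    im=eyes.snapshot(n); cv2.imwrite(f"pics/{n}0.png",im[:,:,::-1])
    c=eyes.camera_info(n); print(n,{k:np.round(v,3).tolist() for k,v in c.items()})
s=sense();print({k:np.round(v,3).tolist() for k,v in s.items()})
E
```

```text
pics
scene {'fx': 437.802, 'fy': 437.802, 'cx': 320.01, 'cy': 203.384, 'R': [[-0.84, 0.542, 0.024], [0.274, 0.462, -0.843], [-0.468, -0.702, -0.537]], 't': [0.487, -0.02, 1.4]}
top {'fx': 409.091, 'fy': 409.091, 'cx': 316.628, 'cy': 200.606, 'R': [[-0.026, -1.0, -0.005], [-0.995, 0.026, -0.098], [0.098, 0.002, -0.995]], 't': [0.033, 0.598, 1.348]}
{'time': 0.1, 'joint_pos': [59.748, 29.902, -2.081, 91.667, 1.215, 58.506, -6.465], 'joint_vel': [-0.054, -0.087, 0.025, -0.071, 0.118, -0.018, -0.091], 'tau': [0.003, -92.849, 1.983, -37.054, 0.018, 0.005, 0.0], 'eef_pos': [0.276, -0.56, 0.25], 'eef_rot': [[0.897, 0.442, -0.0], [0.442, -0.897, 0.001], [-0.0, -0.001, -1.0]], 'ft_force': [-0.146, 0.285, -0.715], 'wrist_torque': [0.025, -0.027, -0.027], 'grasp_force': 0.0, 'gripper_width': 1.003}
```

View pics/scene0.png

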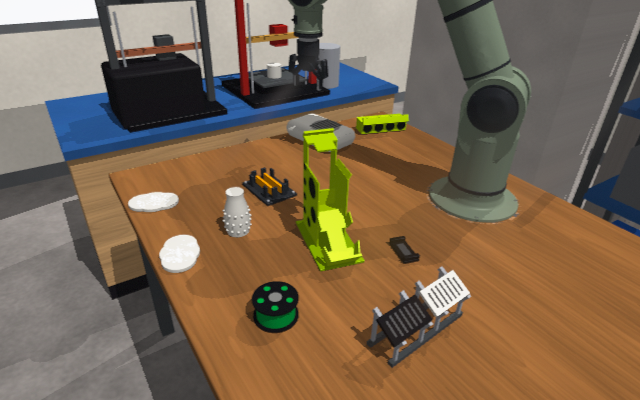

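View pics/top0.png

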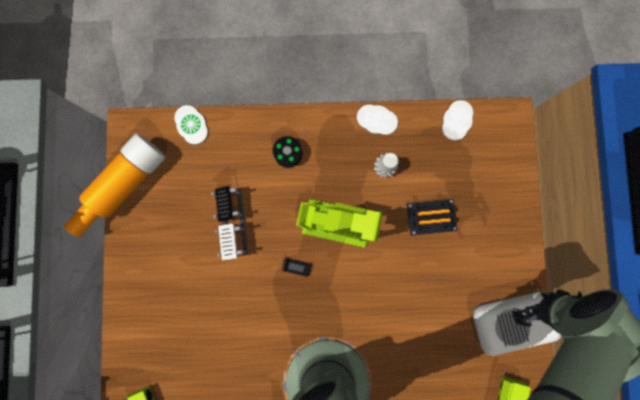

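The scene view shows the white panel at about (445,292) in the rack bay nearer the robot. The ramp is at about (330,200) with its slide towards the rack, and the cradle is at (270,185). In the top view they are at: white panel (228,241), ramp (340,222), cradle (432,217). I'll enlarge both to pick points.

```bash
python3 - <<'E'
import cv2,numpy as np
def crop(im,x0,y0,w,h,k):
    c=cv2.resize(im[y0:y0+h,x0:x0+w],None,fx=k,fy=k,interpolation=cv2.INTER_CUBIC)
    for i in range(0,w,20): cv2.putText(c,str(x0+i),(i*k,9),0,.33,(255,0,255),1); cv2.line(c,(i*k,10),(i*k,16),(255,0,255),1)
    for j in range(0,h,20): cv2.putText(c,str(y0+j),(0,j*k+4),0,.33,(255,0,255),1); cv2.line(c,(22,j*k),(28,j*k),(255,0,255),1)
    return c
t=cv2.imread('pics/top0.png');s=cv2.imread('pics/scene0.png')
a=crop(t,205,170,264,100,3)          # 792x300
b=crop(s,360,260,120,100,3);c=crop(s,230,120,144,100,3)[:, :432]
d=np.vstack([a,np.hstack([b,c])]);print(d.shape)
cv2.imwrite('pics/c1.png',d)
e=crop(s,285,120,90,150,4);cv2.imwrite('pics/c2.png',e)
E
```

```text
(600, 792, 3)
```

View pics/c1.png

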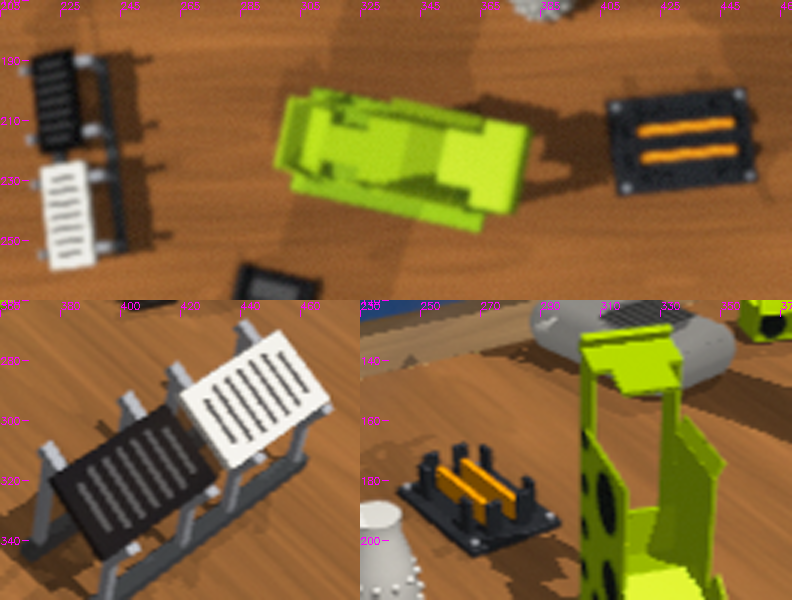

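View pics/c2.png

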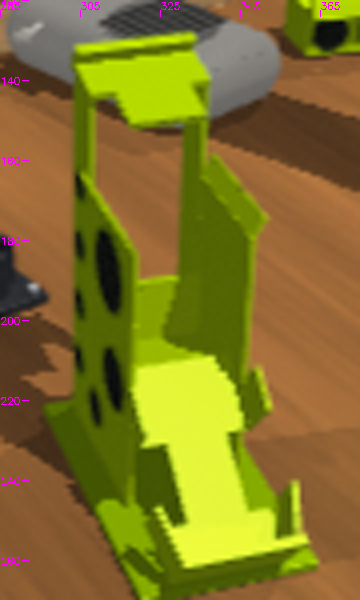

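```bash
cat > h.py <<'E'
from bench import sense, eyes
import cv2,numpy as np
from scipy.optimize import least_squares
CI={n:eyes.camera_info(n) for n in ("scene","top")}
def proj(n,X):
    c=CI[n];p=np.atleast_2d(X)@np.array(c['R']).T+np.array(c['t'])
    return np.c_[c['fx']*p[:,0]/p[:,2]+c['cx'],c['fy']*p[:,1]/p[:,2]+c['cy']]
def ray(n,u,z):
    c=CI[n];R=np.array(c['R']);C=-R.T@np.array(c['t'])
    d=R.T@np.array([(u[0]-c['cx'])/c['fx'],(u[1]-c['cy'])/c['fy'],1]);return C+d*(z-C[2])/d[2]
def Rz(a):a=np.radians(a);return np.array([[np.cos(a),-np.sin(a),0],[np.sin(a),np.cos(a),0],[0,0,1]])
def Ry(a):a=np.radians(a);return np.array([[np.cos(a),0,np.sin(a)],[0,1,0],[-np.sin(a),0,np.cos(a)]])
E
python3 - <<'E'
from h import *
# white panel: x up slope
cs=np.array([(453.3,270),(469.3,292.7),(437.7,316),(419.3,293.3)]);ct=np.array([(218.3,225),(233,223.3),(237,258),(221.7,260.3)])
q=np.array([(-30,-55,4),(30,-55,4),(30,55,4),(-30,55,4)])/1000
def mk(p): return q@(Rz(p[3])@Ry(-30)).T+p[:3]
from itertools import product
def m(P,c): # nearest matching
    d=np.linalg.norm(P[:,None]-c[None],axis=2);i=d.argmin(0);return (P[i]-c).ravel()
x0=ray('top',ct.mean(0),.08)
for y in (90,-90):
    r=least_squares(lambda p:np.r_[m(proj('top',mk(p)),ct),m(proj('scene',mk(p)),cs)],[*x0,y],x_scale=[.01,.01,.01,5],loss='soft_l1')
    print('panel',y,r.x.round(4),r.cost,r.fun.round(1))
# ramp: params x,y,yaw,xo
S=[((0,25,.26*1e3),(317,151.3)),((0,-25,260),(335,149.3)),(('f',60,0),(322,269.5)),(('f',-60,0),(364.5,260.5))]
T=[((74,40,275),(381.7,211.3)),((74,-40,275),(375.7,241))]
def rf(p,):
    o=[]
    for n,L in(('scene',S),('top',T)):
        for a,u in L:
            a=np.array([p[3]*1000-110 if a[0]=='f' else a[0],a[1],a[2]],float)/1000
            o.append(proj(n,Rz(p[2])@a+np.r_[p[:2],0])[0]-u)
    return np.ravel(o)
r=least_squares(rf,[.5,-.1,-90,0],x_scale=[.01,.01,5,.01]);print('ramp',r.x.round(4),r.fun.round(1))
# cradle
B=np.array([(-55,80,10),(-55,-80,10),(55,-80,10),(55,80,10)])/1e3
T=[(411.7,235),(457,230.7),(453.3,200),(407.3,204)]; 
G=lambda p:np.r_[proj('top',B@Rz(p[2]).T+np.r_[p[:2],0])-T, proj('scene',B[[2,3,0]]@Rz(p[2]).T+np.r_[p[:2],0])-[(242.7,183.3),(267.3,205.3),(296.7,194)]].ravel()
r=least_squares(G,[.5,-.4,0],x_scale=[.01,.01,5]);print('cradle',r.x.round(4),r.fun.round(1))
for n in('top','scene'):
    im=eyes.snapshot(n).astype(int);mk_=(im[...,0]>190)&(im[...,1]>100)&(im[...,1]<190)&(im[...,2]<70)
    mk_[:, :400 if n=='top' else 230]=0; mk_[:, 470 if n=='top' else 300:]=0
    v,u=np.nonzero(mk_);print(n,len(u),u.mean(),v.mean(),ray(n,(u.mean(),v.mean()),.034).round(4))
E
```

```text
panel 90 [4.67600e-01 3.14600e-01 5.55000e-02 9.28271e+01] 43.65194105693372 [-0.9  0.5  2.2  1.4  0.1  0.1 -2.6 -0.6 -2.2 16.9  3.6 -2.2  0.1 -3.7
 -2.6 13.9]
panel -90 [ 4.68000e-01  3.07400e-01  7.19000e-02 -8.37686e+01] 3.495486316198666 [ 0.1  1.2 -0.8  0.4 -0.8  0.   0.4 -0.5 -1.1 -0.2  0.2  0.4 -0.4  0.8
  0.2 -1.9]
ramp [ 5.170000e-01 -7.830000e-02 -1.023311e+02 -2.790000e-02] [ 0.2 -1.3  1.2 -1.9 -1.   0.7  0.3 -0.4 -0.8 -0.1  0.1 -1.1]
cradle [ 0.5345 -0.3712  3.7173] [-1.7  0.3  0.   0.3 -0.3 -1.2 -1.  -1.  -0.7 -2.1 -0.  -2.4  0.8 -1.7]
top 130 433.8 216.1 [ 0.5358 -0.372   0.034 ]
scene 83 267.90361445783134 169.75903614457832 [ 0.5056 -0.4349  0.034 ]
```

```bash
cat >> h.py <<'E'
def to(*pts,yaw=None):
    "tool-axis shift and roll to world points; yaw = wanted direction of tool y (mod 180)"
    s=sense();R=np.array(s['eef_rot']);y=np.degrees(np.arctan2(R[1,1],R[0,1]))
    print('t',round(s['time'],2),'pos',np.round(s['eef_pos'],4),'yaw_y',round(y,1),'w',round(s['gripper_width'],3),'F',np.round(s['ft_force'],1),'g',round(s['grasp_force'],1),'q',np.round(s['joint_pos'],0),'tilt',np.round(R[:,2],3))
    for p in pts: print(p,(R.T@(np.array(p)-s['eef_pos'])).round(4))
    if yaw is not None: print('roll',round((y-yaw+90)%180-90,2))
E
python3 - <<'E'
from h import *
to((.45,-.2,.4),(.468,.307,.25),(.468,.307,.072),yaw=-84)
E
```

```text
t 0.2 pos [ 0.2762 -0.5605  0.2499] yaw_y -63.8 w 1.0 F [0.4 0.4 0.4] g 0.0 q [60. 30. -2. 92.  1. 59. -6.] tilt [-0.     0.001 -1.   ]
(0.45, -0.2, 0.4) [ 0.3153 -0.2466 -0.1499]
(0.468, 0.307, 0.25) [ 5.555e-01 -6.934e-01  4.000e-04]
(0.468, 0.307, 0.072) [ 0.5555 -0.6933  0.1784]
roll 20.23
```

jog_arm:
  dp:
    - [0.01,-0.01,-0.04]
    - [0.04,-0.03,-0.08]
    - [0.07,-0.055,-0.11]
    - [0.1,-0.08,-0.14]
    - [0.13,-0.1,-0.15]
    - [0.16,-0.125,-0.15]
    - [0.19,-0.15,-0.15]
    - [0.22,-0.17,-0.15]
    - [0.25,-0.195,-0.15]
    - [0.28,-0.22,-0.15]
    - [0.315,-0.247,-0.15]
    - [0.33,-0.28,-0.15]
    - [0.35,-0.315,-0.15]
    - [0.37,-0.35,-0.15]
    - [0.39,-0.39,-0.15]
    - [0.41,-0.43,-0.15]
    - [0.43,-0.47,-0.15]
    - [0.45,-0.5,-0.15]
    - [0.47,-0.53,-0.15]
    - [0.49,-0.565,-0.15]
  roll: [0,0,0,2,4,6,8,10,12,14,16,18,20,20,20,20,20,20,20,20]
  fingers: 1

```text
time: 1.87
eef_pos: [0.466, 0.1645, 0.4004]
eef_rot: [[0.994, 0.108, 0.0], [0.108, -0.994, -0.0], [0.0, 0.0, -1.0]]
ft_force: [1.7, -0.8, -0.4]
gripper_width: 0.999
grasp_force: 0.0
```

```bash
python3 - <<'E'
from h import *
to((.468,.307,.25),(.468,.307,.13),yaw=-84)
E
```

```text
t 1.87 pos [0.466  0.1645 0.4004] yaw_y -83.8 w 0.999 F [ 1.7 -0.8 -0.4] g 0.0 q [  -2.   12.  -28.   97.    6.   72. -116.] tilt [ 0. -0. -1.]
(0.468, 0.307, 0.25) [ 0.0174 -0.1414  0.1504]
(0.468, 0.307, 0.13) [ 0.0173 -0.1415  0.2704]
roll 0.2
```

jog_arm:
  dp:
    - [0.0,-0.03,0.0]
    - [0.005,-0.065,0.02]
    - [0.01,-0.1,0.045]
    - [0.017,-0.13,0.08]
    - [0.017,-0.141,0.12]
    - [0.017,-0.141,0.16]
    - [0.017,-0.141,0.2]
    - [0.017,-0.141,0.23]
    - [0.017,-0.141,0.23]
  roll: [0,0,0,0,0,0,0,0,0]

```text
time: 2.62
eef_pos: [0.4653, 0.303, 0.1648]
eef_rot: [[0.994, 0.109, -0.007], [0.109, -0.994, -0.005], [-0.008, 0.004, -1.0]]
ft_force: [-1.4, -0.9, -0.2]
gripper_width: 0.998
grasp_force: 0.0
```

```bash
python3 - <<'E'
from h import *
to((.468,.307,.072),yaw=-84)
cs=np.array([(453.3,270),(469.3,292.7),(437.7,316),(419.3,293.3)]);ct=np.array([(218.3,225),(233,223.3),(237,258),(221.7,260.3)])
q=np.array([(-30,-55,4),(30,-55,4),(30,55,4),(-30,55,4)])/1000
def mk(p): return q@(Rz(p[2])@Ry(-30)).T+np.r_[p[:2],.078]
def m(P,c):
    d=np.linalg.norm(P[:,None]-c[None],axis=2);i=d.argmin(0);return (P[i]-c).ravel()
for w in ((1,1),(1,0),(0,1)):
    r=least_squares(lambda p:np.r_[w[0]*m(proj('top',mk(p)),ct),w[1]*m(proj('scene',mk(p)),cs)],[.468,.307,-84],x_scale=[.01,.01,5]);print(r.x.round(4),r.fun.round(1))
a=eyes.snapshot('top')[150:300,150:300];b=eyes.snapshot('scene')[215:345,350:480]
d=np.hstack([cv2.resize(a,(400,400)),cv2.resize(b,(400,400))]);cv2.imwrite('pics/g1.png',d[:,:,::-1])
E
```

```text
t 2.62 pos [0.4653 0.303  0.1648] yaw_y -83.7 w 0.998 F [-1.4 -0.9 -0.2] g 0.0 q [ -20.   32.  -27.  105.   19.   48. -140.] tilt [-0.007 -0.005 -1.   ]
(0.468, 0.307, 0.072) [ 0.0038 -0.004   0.0927]
roll 0.27
[  0.4709   0.3093 -83.5881] [-1.   0.3 -1.8 -0.6 -1.8 -0.8 -0.5 -1.3 -1.  -1.4  0.5 -0.7 -0.2 -0.2
  0.2 -2.9]
[  0.4688   0.3052 -84.3006] [ 0.5  0.8 -0.3  0.1 -0.7 -0.1  0.5 -0.7 -0.  -0.  -0.  -0.  -0.  -0.
 -0.  -0. ]
[  0.4736   0.312  -83.3039] [-0.  -0.  -0.  -0.  -0.  -0.  -0.  -0.  -1.  -0.3  0.6  0.4  0.1  1.3
  0.3 -1.5]
```

View pics/g1.png

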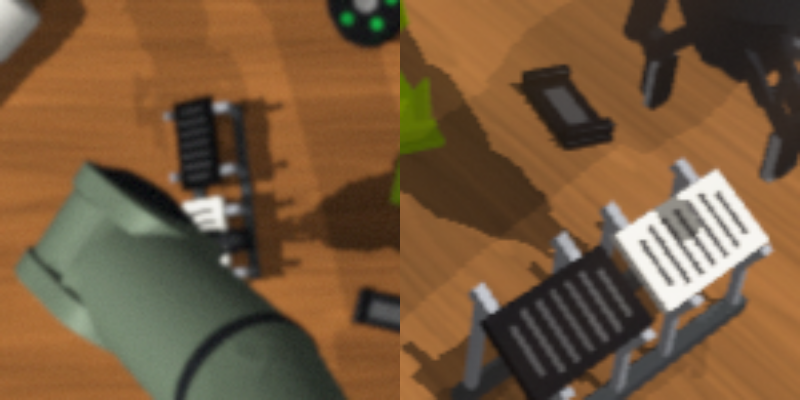

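The fingers hang above and behind the white panel, which is at (690,240) in the right crop. Joint 7 is close to its limit, so I'll take the same grasp half a turn round.

jog_arm:
  dp:
    - [0.004,-0.005,0]
    - [0.004,-0.005,0]
    - [0.004,-0.005,0]
    - [0.004,-0.005,0]
    - [0.004,-0.005,0]
    - [0.004,-0.005,0]
    - [0.004,-0.005,0]
    - [0.004,-0.005,0]
    - [0.004,-0.005,0]
    - [0.004,-0.005,0]
    - [0.004,-0.005,0]
    - [0.004,-0.005,0]
    - [0.004,-0.005,0]
    - [0.004,-0.005,0]
  roll: [-7,-14,-21,-28,-35,-42,-49,-56,-63,-70,-77,-84,-91,-98]

```text
time: 3.88
eef_pos: [0.4726, 0.3103, 0.1734]
eef_rot: [[-0.25, 0.968, 0.004], [0.968, 0.25, 0.001], [-0.0, 0.004, -1.0]]
ft_force: [-0.3, 0.5, 0.1]
gripper_width: 0.998
grasp_force: 0.0
```

```bash
python3 - <<'E'
from h import *
to((.470,.308,.165),(.470,.308,.072),yaw=-84)
E
```

```text
t 3.88 pos [0.4726 0.3103 0.1734] yaw_y 14.5 w 0.998 F [-0.3  0.5  0.1] g 0.0 q [ -4.  38. -51. 103.  36.  56. -56.] tilt [ 0.004  0.001 -1.   ]
(0.47, 0.308, 0.165) [-0.0016 -0.0031  0.0084]
(0.47, 0.308, 0.072) [-0.0016 -0.0035  0.1014]
roll -81.51
```

jog_arm:
  dp:
    - [-0.002,-0.003,0]
    - [-0.002,-0.003,0]
    - [-0.002,-0.003,0]
    - [-0.002,-0.003,0]
    - [-0.002,-0.003,0]
    - [-0.002,-0.003,0]
    - [-0.002,-0.003,0]
    - [-0.002,-0.003,0]
    - [-0.002,-0.003,0]
    - [-0.002,-0.003,0]
    - [-0.002,-0.003,0]
    - [-0.002,-0.003,0]
    - [-0.002,-0.003,0.01]
    - [-0.002,-0.003,0.025]
    - [-0.002,-0.003,0.04]
    - [-0.002,-0.003,0.04]
  roll: [-7,-14,-21,-28,-35,-42,-49,-56,-63,-70,-77,-81.5,-81.5,-81.5,-81.5,-81.5]

```text
time: 5.22
eef_pos: [0.4682, 0.3063, 0.1275]
eef_rot: [[-0.995, -0.097, -0.002], [-0.097, 0.995, -0.003], [0.002, -0.002, -1.0]]
ft_force: [-0.7, -0.2, -0.2]
gripper_width: 0.998
grasp_force: 0.0
```

```bash
python3 - <<'E'
from h import *
to((.470,.308,.072),yaw=-84)
E
```

```text
t 5.22 pos [0.4682 0.3063 0.1275] yaw_y 95.6 w 0.998 F [-0.7 -0.2 -0.2] g 0.0 q [  3.  50. -66. 105.  52.  62.  12.] tilt [-0.002 -0.003 -1.   ]
(0.47, 0.308, 0.072) [-0.002   0.0017  0.0555]
roll -0.41
```

jog_arm:
  dp:
    - [-0.002,0.002,0.01]
    - [-0.002,0.002,0.02]
    - [-0.002,0.002,0.03]
    - [-0.002,0.002,0.04]
    - [-0.002,0.002,0.05]
    - [-0.002,0.002,0.055]
    - [-0.002,0.002,0.055]
  roll: [0,0,0,0,0,0,0]

```text
time: 5.8
eef_pos: [0.47, 0.3094, 0.074]
eef_rot: [[-0.995, -0.1, -0.001], [-0.1, 0.995, -0.001], [0.001, -0.001, -1.0]]
ft_force: [-0.0, 0.1, -0.1]
gripper_width: 0.998
grasp_force: 0.0
```

```bash
python3 - <<'E'
from h import *
to((.470,.308,.072),yaw=-84)
b=eyes.snapshot('scene')[225:345,360:520]
cv2.imwrite('pics/g2.png',cv2.resize(b,(640,480),interpolation=cv2.INTER_CUBIC)[:,:,::-1])
E
```

```text
t 5.8 pos [0.47   0.3094 0.074 ] yaw_y 95.7 w 0.998 F [-0.   0.1 -0.1] g 0.0 q [  1.  54. -62. 106.  57.  58.   9.] tilt [-0.001 -0.001 -1.   ]
(0.47, 0.308, 0.072) [ 0.0002 -0.0014  0.002 ]
roll -0.27
```

View pics/g2.png

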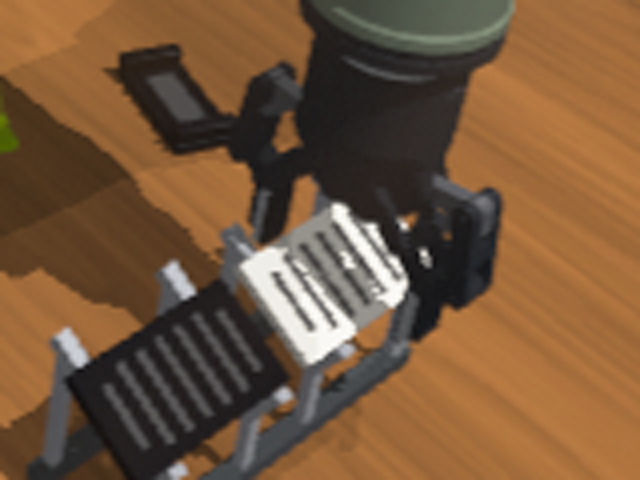

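The fingers straddle the panel's long edges at about (265,215) and (430,310), touching nothing. I'll close them.

jog_arm:
  dp:
    - [0,-0.001,0.001]
    - [0,-0.001,0.001]
    - [0,-0.001,0.001]
    - [0,-0.001,0.001]
    - [0,-0.001,0.001]
    - [0,-0.001,0.001]
    - [0,-0.001,0.001]
    - [0,-0.001,0.001]
  roll: [0,0,0,0,0,0,0,0]
  fingers: -1
  force: 30

```text
time: 6.52
eef_pos: [0.4708, 0.3087, 0.0752]
eef_rot: [[-0.995, -0.1, 0.001], [-0.1, 0.995, 0.0], [-0.001, -0.0, -1.0]]
ft_force: [-2.0, -4.5, 11.1]
gripper_width: 0.63
grasp_force: 29.3
```

jog_arm:
  dp:
    - [0,0,-0.005]
    - [0,0,-0.01]
    - [0,0,-0.015]
    - [0,0,-0.025]
    - [0,0,-0.035]
    - [0,0,-0.05]
    - [0,0,-0.07]
    - [0,0,-0.09]
    - [0,0,-0.09]
  roll: [0,0,0,0,0,0,0,0,0]

```text
time: 7.27
eef_pos: [0.4713, 0.3099, 0.1687]
eef_rot: [[-0.995, -0.1, 0.003], [-0.1, 0.995, 0.003], [-0.004, 0.002, -1.0]]
ft_force: [0.8, 0.6, 0.1]
gripper_width: 0.627
grasp_force: 31.7
```

```bash
python3 - <<'E'
from h import *
to((.470,.308,.072),yaw=-84)
b=eyes.snapshot('scene')[185:325,360:520]
cv2.imwrite('pics/g3.png',cv2.resize(b,(640,560),interpolation=cv2.INTER_CUBIC)[:,:,::-1])
print(ray('top',(297,267),.01))
E
```

```text
t 7.27 pos [0.4713 0.3099 0.1687] yaw_y 95.7 w 0.627 F [0.8 0.6 0.1] g 31.7 q [  5.  47. -68. 103.  49.  65.  15.] tilt [ 0.003  0.003 -1.   ]
(0.47, 0.308, 0.072) [ 0.0018 -0.002   0.0967]
roll -0.26
[0.37793923 0.08935225 0.01      ]
```

View pics/g3.png

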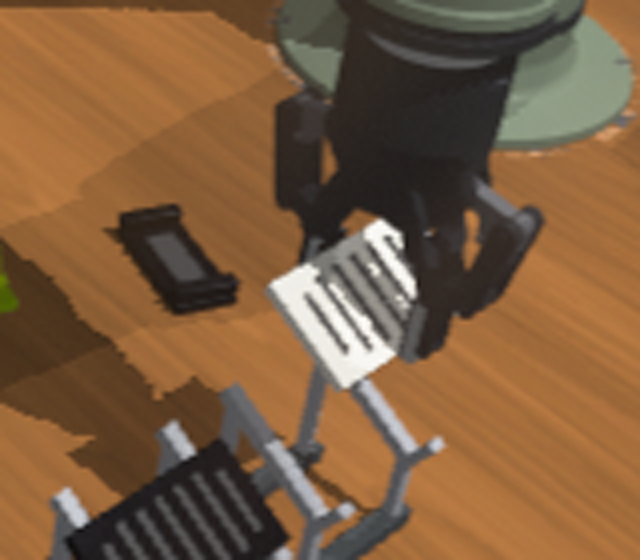

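```bash
python3 - <<'E'
from h import *
to((.47,.24,.17),(.54,.18,.17),(.54,.18,.06),yaw=-12.3)
print('spool',ray('top',(287,151),.055))
E
```

```text
t 7.32 pos [0.4712 0.3093 0.1669] yaw_y 95.7 w 0.624 F [-0.3 -0.2 -0.1] g 31.7 q [  5.  47. -68. 103.  49.  65.  15.] tilt [ 0.003  0.002 -1.   ]
(0.47, 0.24, 0.17) [ 0.0081 -0.0688 -0.0032]
(0.54, 0.18, 0.17) [-0.0556 -0.1355 -0.0031]
(0.54, 0.18, 0.06) [-0.0553 -0.1356  0.1069]
roll -71.98
spool [0.76517056 0.112327   0.055     ]
```

jog_arm:
  dp:
    - [0.008,-0.035,0]
    - [0.008,-0.069,0]
    - [-0.01,-0.09,0]
    - [-0.03,-0.11,0]
    - [-0.055,-0.136,0]
    - [-0.055,-0.136,0]
    - [-0.055,-0.136,0.02]
    - [-0.055,-0.136,0.04]
    - [-0.055,-0.136,0.06]
    - [-0.055,-0.136,0.06]
    - [-0.055,-0.136,0.06]
    - [-0.055,-0.136,0.06]
    - [-0.055,-0.136,0.06]
    - [-0.055,-0.136,0.06]
    - [-0.055,-0.136,0.06]
    - [-0.055,-0.136,0.06]
    - [-0.055,-0.136,0.06]
    - [-0.055,-0.136,0.06]
    - [-0.055,-0.136,0.06]
  roll: [4,10,17,24,31,38,45,52,59,66,73,80,87,94,101,108,108,108,108]

```text
time: 8.9
eef_pos: [0.5388, 0.1789, 0.1043]
eef_rot: [[0.208, 0.978, -0.0], [0.978, -0.208, -0.0], [-0.0, -0.0, -1.0]]
ft_force: [-0.5, -0.1, -0.6]
gripper_width: 0.623
grasp_force: 32.0
```

```bash
python3 - <<'E'
from h import *
to((.54,.18,.05),yaw=-12.3)
E
```

```text
t 8.9 pos [0.5388 0.1789 0.1043] yaw_y -12.0 w 0.623 F [-0.5 -0.1 -0.6] g 32.0 q [  5.  42. -42. 105.  37.  48. -69.] tilt [-0. -0. -1.]
(0.54, 0.18, 0.05) [0.0014 0.001  0.0543]
roll 0.28
```

jog_arm:
  dp:
    - [0,0,0.02]
    - [0,0,0.04]
    - [0,0,0.06]
    - [0,0,0.07]
    - [0,0,0.075]
    - [0,0,0.08]
    - [0,0,0.084]
    - [0,0,0.084]
  roll: [0,0,0,0,0,0,0,0]
  force: 20

```text
time: 9.57
eef_pos: [0.539, 0.1789, 0.0203]
eef_rot: [[0.212, 0.977, 0.0], [0.977, -0.212, 0.0], [0.0, 0.0, -1.0]]
ft_force: [-0.2, 0.4, -0.3]
gripper_width: 0.625
grasp_force: 32.0
```

jog_arm:
  dp:
    - [0,0,0.002]
    - [0,0,0.003]
    - [0,0,0.003]
  roll: [0,0,0]

```text
time: 9.82
eef_pos: [0.539, 0.1788, 0.0175]
eef_rot: [[0.212, 0.977, 0.0], [0.977, -0.212, 0.0], [0.0, 0.0, -1.0]]
ft_force: [0.4, -0.5, -0.6]
gripper_width: 0.628
grasp_force: 32.0
```

jog_arm:
  dp:
    - [0,0,0.001]
    - [0,0,0.002]
    - [0,0,0.003]
    - [0,0,0.003]
  roll: [0,0,0,0]
  fingers: -1
  force: 20

```text
time: 10.15
eef_pos: [0.5391, 0.179, 0.0156]
eef_rot: [[0.212, 0.977, 0.001], [0.977, -0.212, -0.0], [-0.0, 0.001, -1.0]]
ft_force: [-9.2, -3.8, 28.2]
gripper_width: 0.622
grasp_force: 38.1
```

jog_arm:
  dp:
    - [0,0,0.001]
    - [0,0,0.002]
    - [0,0,0.002]
  roll: [0,0,0]

```text
time: 10.4
eef_pos: [0.5392, 0.1791, 0.0153]
eef_rot: [[0.212, 0.977, 0.002], [0.977, -0.212, -0.001], [-0.001, 0.002, -1.0]]
ft_force: [-21.0, -10.2, 66.5]
gripper_width: 0.631
grasp_force: 54.1
```

jog_arm:
  dp:
    - [0,0,-0.002]
    - [0,0,-0.002]
    - [0,0,-0.002]
  roll: [0,0,0]
  fingers: 0.35

```text
time: 10.65
eef_pos: [0.5391, 0.179, 0.0145]
eef_rot: [[0.213, 0.977, 0.001], [0.977, -0.213, 0.0], [0.0, 0.0, -1.0]]
ft_force: [-0.9, -0.4, 6.7]
gripper_width: 0.675
grasp_force: 5.4
```

jog_arm:
  dp:
    - [0,0,-0.004]
    - [0,0,-0.004]
    - [0,0,-0.004]
    - [0,0,-0.004]
  roll: [0,0,0,0]
  fingers: 0.7

```text
time: 10.98
eef_pos: [0.5389, 0.1788, 0.0182]
eef_rot: [[0.213, 0.977, -0.0], [0.977, -0.213, -0.0], [-0.0, -0.0, -1.0]]
ft_force: [0.5, -0.1, -0.1]
gripper_width: 0.852
grasp_force: 0.0
```

```bash
python3 - <<'E'
from h import *
to(yaw=-12.3)
u=proj('scene',[.539,.179,0])[0];print(u)
x,y=int(u[0]),int(u[1])
b=eyes.snapshot('scene')[y-90:y+50,x-80:x+80]
cv2.imwrite('pics/g4.png',cv2.resize(b,(640,560),interpolation=cv2.INTER_CUBIC)[:,:,::-1])
E
```

```text
t 10.98 pos [0.5389 0.1788 0.0182] yaw_y -12.3 w 0.852 F [ 0.5 -0.1 -0.1] g 0.0 q [  1.  49. -36. 107.  45.  40. -74.] tilt [-0. -0. -1.]
roll 0.02
[376.27806157 293.48636565]
```

View pics/g4.png

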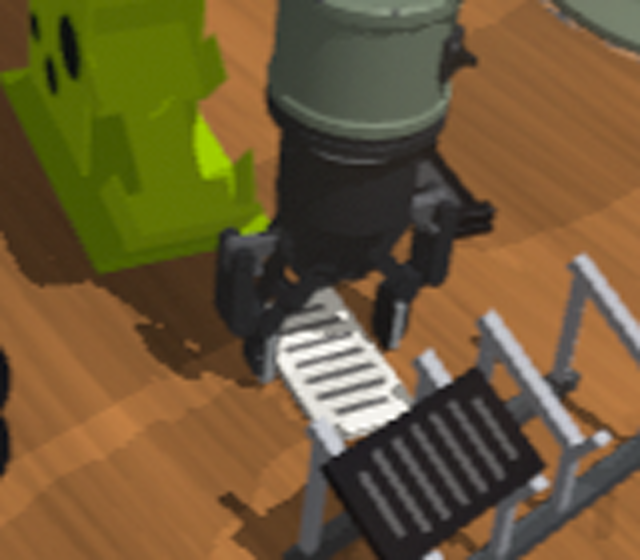

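jog_arm:
  dp:
    - [0,0,0.002]
    - [0,0,0.004]
    - [0,0,0.004]
    - [0,0,0.004]
    - [0,0,0.004]
    - [0,0,0.004]
    - [0,0,0.004]
  roll: [0,0,0,0,0,0,0]
  fingers: -1
  force: 30

```text
time: 11.62
eef_pos: [0.539, 0.1792, 0.0146]
eef_rot: [[0.212, 0.977, 0.001], [0.977, -0.212, 0.0], [0.0, 0.0, -1.0]]
ft_force: [-1.8, 0.2, 9.2]
gripper_width: 0.694
grasp_force: 30.2
```

```bash
python3 - <<'E'
from h import *
to((.539,.179,.36),(.5204,-.0627,.36),yaw=-12.3)
E
```

```text
t 11.62 pos [0.539  0.1792 0.0146] yaw_y -12.3 w 0.694 F [-1.8  0.2  9.2] g 30.2 q [  1.  49. -36. 107.  45.  39. -75.] tilt [ 0.001  0.    -1.   ]
(0.539, 0.179, 0.36) [-0.000e+00  2.000e-04 -3.454e-01]
(0.5204, -0.0627, 0.36) [-0.2402  0.0333 -0.3455]
roll 0.04
```

jog_arm:
  dp:
    - [0,0,-0.02]
    - [0,0,-0.05]
    - [0,0,-0.09]
    - [0,0,-0.13]
    - [0,0,-0.17]
    - [0,0,-0.21]
    - [0,0,-0.25]
    - [0,0,-0.29]
    - [-0.02,0.003,-0.32]
    - [-0.05,0.007,-0.345]
    - [-0.08,0.011,-0.345]
    - [-0.11,0.015,-0.345]
    - [-0.15,0.02,-0.345]
    - [-0.18,0.025,-0.345]
    - [-0.21,0.029,-0.345]
    - [-0.23,0.032,-0.345]
    - [-0.24,0.033,-0.345]
    - [-0.24,0.033,-0.345]
    - [-0.24,0.033,-0.345]
    - [-0.24,0.033,-0.345]
  roll: [0,0,0,0,0,0,0,0,0,0,0,0,0,0,0,0,0,0,0,0]

```text
time: 13.28
eef_pos: [0.5202, -0.0613, 0.3593]
eef_rot: [[0.211, 0.977, 0.0], [0.977, -0.211, 0.001], [0.001, 0.0, -1.0]]
ft_force: [-0.5, 0.9, -0.6]
gripper_width: 0.691
grasp_force: 34.3
```

```bash
python3 - <<'E'
from h import *
to((.5204,-.0627,.291),yaw=-12.3)
im=eyes.snapshot('scene')[60:230,260:400].copy()
k=4
c=cv2.resize(im,None,fx=k,fy=k,interpolation=cv2.INTER_CUBIC)[:,:,::-1].copy()[:600]
# predicted panel top-face corners and edge
R=Rz(-102.3);o=np.array(sense()['eef_pos'])-[0,0,.0106]
P=[o+R@np.array(a)/1e3 for a in((-55,-30,4),(-55,30,4),(55,30,4),(55,-30,4))]
E=[np.array([.517,-.0783,.26])+R@np.array(a)/1e3 for a in((0,-25,0),(0,25,0))]
for X,col in [(p,(0,0,255)) for p in P]+[(e,(255,0,0)) for e in E]:
    u=(proj('scene',X)[0]-[260,60])*k;cv2.circle(c,tuple(int(v) for v in u),3,col,-1)
cv2.imwrite('pics/g5.png',c)
E
```

```text
t 13.28 pos [ 0.5202 -0.0613  0.3593] yaw_y -12.2 w 0.691 F [-0.5  0.9 -0.6] g 34.3 q [ 39.  21. -52.  97.  17.  71. -28.] tilt [ 0.     0.001 -1.   ]
(0.5204, -0.0627, 0.291) [-0.0014  0.0005  0.0683]
roll 0.12
```

View pics/g5.png

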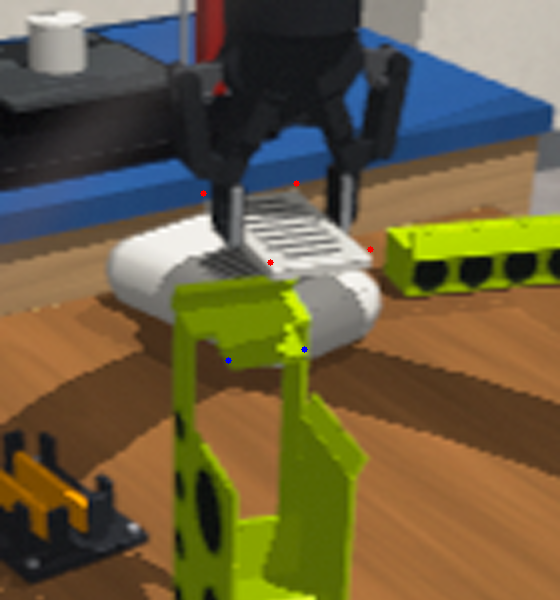

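The panel is held level. Its front corners are at (268,272) and (373,262), just above the tongue tip at (228,366)-(303,355). I'll shift a few mm and lower to release height.

jog_arm:
  dp:
    - [-0.004,0.001,0.01]
    - [-0.004,0.001,0.025]
    - [-0.004,0.001,0.04]
    - [-0.004,0.001,0.055]
    - [-0.004,0.001,0.062]
    - [-0.004,0.001,0.066]
    - [-0.004,0.001,0.066]
    - [-0.004,0.001,0.066]
    - [-0.004,0.001,0.066]
    - [-0.004,0.001,0.066]
  roll: [0,0,0,0,0,0,0,0,0,0]

```text
time: 14.17
eef_pos: [0.5205, -0.0668, 0.2939]
eef_rot: [[0.213, 0.977, 0.001], [0.977, -0.213, -0.0], [0.0, 0.001, -1.0]]
ft_force: [0.2, 0.1, -0.7]
gripper_width: 0.689
grasp_force: 34.3
```

```bash
python3 - <<'E'
from h import *
to((.5207,-.0658,.292),yaw=-12.3)
c=lambda n,a,b,k:cv2.resize(eyes.snapshot(n)[b:b+75,a:a+100],None,fx=k,fy=k,interpolation=cv2.INTER_CUBIC)
cv2.imwrite('pics/g6.png',c('scene',280,95,8)[:,:,::-1])
E
```

```text
t 14.17 pos [ 0.5205 -0.0668  0.2939] yaw_y -12.3 w 0.689 F [ 0.2  0.1 -0.7] g 34.3 q [ 38.  24. -50. 102.  21.  63. -31.] tilt [ 0.001 -0.    -1.   ]
(0.5207, -0.0658, 0.292) [0.001  0.     0.0019]
roll 0.03
```

View pics/g6.png

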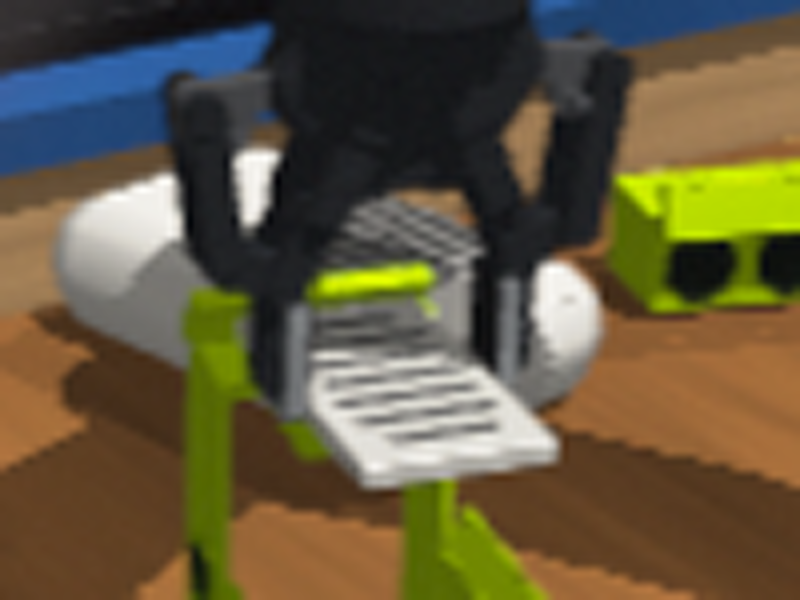

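```bash
python3 - <<'E'
from h import *
R=Rz(-102.3);o=np.array(sense()['eef_pos'])-[0,0,.0106]
P=np.array([o+R@np.array(a)/1e3 for a in((-55,30,0),(-55,-30,0))])
A=np.array([(325.3,155.6),(349.6,151.5)]);b=(A-proj('scene',P));print('bias',b)
for bias in (0*b.mean(0),b.mean(0)):
    e=np.mean([ray('scene',np.array(u)-bias,.26) for u in ((317.3,151.9),(335,149.9))],0);print(e, 'panel rel edge (ramp axes)',R.T@(o-e)*1e3)
E
```

```text
bias [[0.18749457 2.28340466]
 [0.39274249 1.65000069]]
[ 0.52499139 -0.06874605  0.26      ] panel rel edge (ramp axes) [-0.91864594 -4.85125642 23.20315299]
[ 0.51950466 -0.07831631  0.26      ] panel rel edge (ramp axes) [-11.43806373  -1.5292174   23.20315299]
```

jog_arm:
  dp:
    - [0.003,0.001,0.001]
    - [0.005,0.001,0.002]
    - [0.005,0.001,0.003]
    - [0.005,0.001,0.003]
    - [0.005,0.001,0.003]
    - [0.005,0.001,0.003]
  roll: [0,0,0,0,0,0]

```text
time: 14.72
eef_pos: [0.5223, -0.0622, 0.2903]
eef_rot: [[0.213, 0.977, -0.0], [0.977, -0.213, 0.0], [0.0, -0.0, -1.0]]
ft_force: [0.1, 0.3, -0.7]
gripper_width: 0.688
grasp_force: 34.3
```

jog_arm:
  dp:
    - [0,0,0]
    - [0,0,0]
    - [0,0,0]
    - [0,0,0]
    - [0,0,0]
    - [0,0,0]
    - [0,0,0]
    - [0,0,0]
    - [0,0,0]
    - [0,0,0]
    - [0,0,0]
    - [0,0,0]
    - [0,0,0]
    - [0,0,0]
  roll: [0,0,0,0,0,0,0,0,0,0,0,0,0,0]
  fingers: 1

```text
time: 15.88
eef_pos: [0.5223, -0.0621, 0.2903]
eef_rot: [[0.212, 0.977, 0.0], [0.977, -0.212, 0.0], [0.0, 0.0, -1.0]]
ft_force: [-0.6, -0.1, -0.4]
gripper_width: 1.003
grasp_force: 0.0
```

```bash
python3 - <<'E'
from h import *
to((.52,-.06,.40),yaw=-12.3)
im=eyes.snapshot('scene')
cv2.imwrite('pics/g7.png',cv2.resize(im[100:275,285:385],None,fx=3.4,fy=3.4,interpolation=cv2.INTER_CUBIC)[:,:,::-1])
E
```

```text
t 15.88 pos [ 0.5223 -0.0621  0.2903] yaw_y -12.3 w 1.003 F [-0.6 -0.1 -0.4] g 0.0 q [ 37.  25. -50. 102.  21.  63. -32.] tilt [ 0.  0. -1.]
(0.52, -0.06, 0.4) [ 0.0016 -0.0027 -0.1097]
roll 0.03
```

View pics/g7.png

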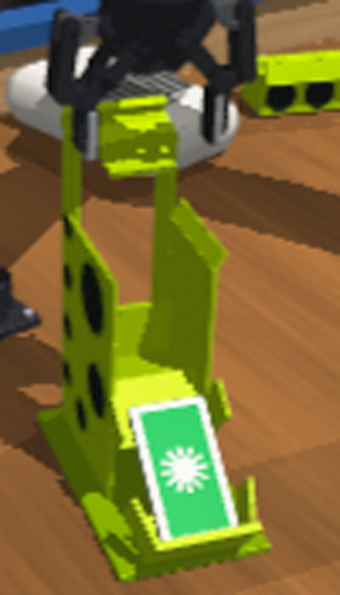

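The panel has turned over and rests on the slide, insert up, with its centre near (185,468) in this crop. That makes 11 pictures viewed, one over the limit of 10, so I'll view no more and measure numerically from here.

jog_arm:
  dp:
    - [0,0,-0.03]
    - [0,0,-0.06]
    - [0,0,-0.08]
    - [0.03,0,-0.09]
    - [0.06,0,-0.09]
    - [0.09,0,-0.09]
    - [0.12,0,-0.09]
    - [0.15,0,-0.09]
    - [0.18,0,-0.09]
    - [0.21,0,-0.09]
    - [0.22,0,-0.09]
    - [0.22,0,-0.09]
  roll: [0,0,0,0,0,0,0,0,0,0,0,0]

```text
time: 16.93
eef_pos: [0.5687, 0.1558, 0.3801]
eef_rot: [[0.209, 0.978, -0.001], [0.978, -0.209, 0.001], [0.001, -0.001, -1.0]]
ft_force: [0.2, -0.3, -0.3]
gripper_width: 1.0
grasp_force: 0.0
```

```bash
cat >> h.py <<'E'
def green(n,x0,x1,y0,y1):
    im=eyes.snapshot(n);h=cv2.cvtColor(im,cv2.COLOR_RGB2HSV)
    m=((h[...,0]>55)&(h[...,0]<95)&(h[...,1]>100)&(h[...,2]>60)).astype(np.uint8)
    r=np.zeros_like(m);r[y0:y1,x0:x1]=m[y0:y1,x0:x1]
    cs,_=cv2.findContours(r,cv2.RETR_EXTERNAL,cv2.CHAIN_APPROX_NONE)
    if not cs: return None
    c=max(cs,key=cv2.contourArea);hull=cv2.convexHull(c)
    M=cv2.moments(hull);b=cv2.minAreaRect(c)
    return cv2.contourArea(hull),(M['m10']/M['m00'],M['m01']/M['m00']),cv2.boxPoints(b).round(1).tolist()
E
python3 - <<'E'
from h import *
to(yaw=-12.3)
R=Rz(-102.3)
for e in([.5185,-.078,0],):
    c=np.array(e)+R@[-.095,0,.055];n=R@np.array([-.6018,0,.7986]);print('rest',c)
    print('pred',proj('scene',c+.004*n),proj('top',c+.004*n))
g=green('scene',310,380,200,275);print(g)
t=green('top',285,400,190,260);print(t)
for n,q in(('scene',g),('top',t)):
    if q: print(n,[ray(n,q[1],z).round(4).tolist() for z in(.055,.059)])
E
```

```text
t 16.93 pos [0.5687 0.1558 0.3801] yaw_y -12.0 w 1.0 F [ 0.2 -0.3 -0.3] g 0.0 q [ 14.  27. -52.  85.  22.  78. -52.] tilt [-0.001  0.001 -1.   ]
roll 0.25
rest [0.53873789 0.01481933 0.055     ]
pred [[337.76721452 237.66732076]] [[317.1816922  217.68811539]]
(634.5, (338.8082479642763, 237.7872340425532), [[325.3999938964844, 221.39999389648438], [342.20001220703125, 216.89999389648438], [352.1000061035156, 253.89999389648438], [335.3999938964844, 258.3999938964844]])
(272.5, (318.6788990825688, 218.78776758409785), [[305.5, 224.5], [307.70001220703125, 210.60000610351562], [330.29998779296875, 214.10000610351562], [328.20001220703125, 228.0]])
scene [[0.5347, 0.0155, 0.055], [0.5379, 0.0198, 0.059]]
top [[0.5357, 0.0123, 0.055], [0.5355, 0.0124, 0.059]]
```

```bash
python3 - <<'E'
from h import *
def ang(n,yaw):
    R=Rz(yaw);c=np.array([.5365,.0138,.055]);d=R@np.array([.7986,0,.6018])
    u=proj(n,np.array([c-.04*d,c+.04*d]));v=u[1]-u[0];return np.degrees(np.arctan2(v[1],v[0]))
for yw in(-98,-100,-102.3,-104,-106): print(yw,round(ang('top',yw),1),round(ang('scene',yw),1))
print('obs top',np.degrees(np.arctan2(3.5,22.6)),'scene',np.degrees(np.arctan2(216.9-253.9,342.2-352.1)))
to((.538,.020,.38),(.538,.020,.12),(.538,.020,.053),yaw=-12.3)
E
```

```text
-98 4.2 -109.8
-100 6.2 -108.2
-102.3 8.5 -106.5
-104 10.2 -105.2
-106 12.2 -103.6
obs top 8.803305640729365 scene -104.97959727064365
t 17.03 pos [0.569  0.1525 0.3801] yaw_y -12.3 w 1.002 F [-0.1 -0.5 -0.1] g 0.0 q [ 14.  27. -52.  85.  22.  78. -52.] tilt [-0. -0. -1.]
(0.538, 0.02, 0.38) [-1.361e-01 -2.200e-03  1.000e-04]
(0.538, 0.02, 0.12) [-0.136  -0.0021  0.2601]
(0.538, 0.02, 0.053) [-0.136  -0.0021  0.3271]
roll 0.05
```

jog_arm:
  dp:
    - [-0.03,0,0.02]
    - [-0.06,-0.001,0.05]
    - [-0.09,-0.002,0.08]
    - [-0.106,-0.002,0.115]
    - [-0.106,-0.002,0.15]
    - [-0.106,-0.002,0.185]
    - [-0.106,-0.002,0.22]
    - [-0.106,-0.002,0.25]
    - [-0.106,-0.002,0.275]
    - [-0.106,-0.002,0.287]
    - [-0.106,-0.002,0.287]
    - [-0.106,-0.002,0.287]
  roll: [0,0,0,0,0,0,0,0,0,0,0,0]

```text
time: 18.03
eef_pos: [0.5448, 0.0492, 0.094]
eef_rot: [[0.213, 0.977, 0.0], [0.977, -0.213, -0.0], [-0.0, 0.0, -1.0]]
ft_force: [-0.3, 0.9, 0.9]
gripper_width: 1.002
grasp_force: 0.0
```

```bash
python3 - <<'E'
from h import *
to((.538,.020,.053),yaw=-12.6)
g=green('scene',310,380,200,275);print(g[:2] if g else g)
E
```

```text
t 18.03 pos [0.5448 0.0492 0.094 ] yaw_y -12.3 w 1.002 F [-0.3  0.9  0.9] g 0.0 q [ 18.  41. -41. 109.  38.  45. -57.] tilt [ 0. -0. -1.]
(0.538, 0.02, 0.053) [-0.0299 -0.0004  0.041 ]
roll 0.28
(573.0, (339.75509016870274, 239.21873182082604))
```

jog_arm:
  dp:
    - [-0.006,0,0.008]
    - [-0.012,0,0.016]
    - [-0.018,0,0.024]
    - [-0.022,0,0.03]
    - [-0.022,0,0.03]
  roll: [0,0,0,0,0]

```text
time: 18.5
eef_pos: [0.5391, 0.0267, 0.062]
eef_rot: [[0.214, 0.977, -0.002], [0.977, -0.214, -0.001], [-0.001, -0.002, -1.0]]
ft_force: [0.2, 0.1, 0.1]
gripper_width: 1.003
grasp_force: 0.0
```

jog_arm:
  dp:
    - [-0.002,0,0.003]
    - [-0.004,0,0.006]
    - [-0.007,0,0.009]
    - [-0.008,0,0.011]
    - [-0.008,0,0.011]
  roll: [0,0,0,0,0]

```text
time: 18.92
eef_pos: [0.5379, 0.0204, 0.052]
eef_rot: [[0.213, 0.977, -0.001], [0.977, -0.213, 0.0], [0.0, -0.001, -1.0]]
ft_force: [-1.3, 1.6, 0.9]
gripper_width: 0.998
grasp_force: 0.0
```

Free of contact; closing.

jog_arm:
  dp:
    - [0,0,0]
    - [0,0,0]
    - [0,0,0]
    - [0,0,0]
    - [0,0,0]
    - [0,0,0]
    - [0,0,0]
    - [0,0,0]
  roll: [0,0,0,0,0,0,0,0]
  fingers: -1
  force: 30

```text
time: 19.58
eef_pos: [0.5385, 0.021, 0.0527]
eef_rot: [[0.212, 0.977, 0.001], [0.977, -0.212, 0.001], [0.001, 0.001, -1.0]]
ft_force: [-2.5, 4.4, 7.1]
gripper_width: 0.698
grasp_force: 30.9
```

jog_arm:
  dp:
    - [0.003,0,-0.004]
    - [0.006,0,-0.008]
    - [0.012,0,-0.016]
    - [0.021,0,-0.028]
    - [0.03,0,-0.04]
    - [0.042,0,-0.056]
    - [0.05,0,-0.08]
    - [0.05,0,-0.12]
    - [0.05,0,-0.16]
    - [0.05,0,-0.2]
    - [0.05,0,-0.21]
    - [0.05,0,-0.21]
  roll: [0,0,0,0,0,0,0,0,0,0,0,0]

```text
time: 20.58
eef_pos: [0.5499, 0.0706, 0.2666]
eef_rot: [[0.212, 0.977, 0.006], [0.977, -0.212, 0.0], [0.002, 0.005, -1.0]]
ft_force: [-0.2, 0.3, -2.5]
gripper_width: 0.696
grasp_force: 32.7
```

```bash
python3 - <<'E'
from h import *
to(yaw=-12.3)
s=sense();p=np.array(s['eef_pos']);R=Rz(-102.3)
# predicted face centre if held as gripped: panel centre = grip +8mm up slope
c=p+R@np.array([.0064,0,.0048])-[0,0,.003]+.004*(R@np.array([-.6018,0,.7986]))
for n in('scene','top'):
    u=proj(n,c)[0];q=green(n,int(u[0])-45,int(u[0])+45,int(u[1])-45,int(u[1])+45)
    print(n,'pred',u,q)
# corners pitch fit prediction
for th in(0,20,37,50):
    d=R@np.array([np.cos(np.radians(th)),0,np.sin(np.radians(th))]);u=proj('scene',np.array([c-.045*d,c+.045*d]));print(th,np.linalg.norm(u[1]-u[0]),np.degrees(np.arctan2(*(u[1]-u[0])[::-1])))
E
```

```text
t 20.58 pos [0.5499 0.0706 0.2666] yaw_y -12.2 w 0.696 F [-0.2  0.3 -2.5] g 32.7 q [ 22.  29. -50. 100.  25.  62. -48.] tilt [ 0.006  0.    -1.   ]
roll 0.07
scene pred [351.59516057 172.07419859] (659.5, (353.0222390700025, 176.2140510487743), [[336.8999938964844, 160.60000610351562], [356.29998779296875, 154.60000610351562], [367.3999938964844, 190.60000610351562], [348.0, 196.5]])
top pred [298.91801492 210.26861704] None
0 25.329162519219306 -131.9043317840772
20 33.7362163677032 -116.39102467253625
37 38.926487809444865 -107.84539475681618
50 41.08759155079033 -102.4624624400906
```

```bash
python3 - <<'E'
from h import *
B=np.array([(-55,80,10),(-55,-80,10),(55,-80,10),(55,80,10)])/1e3
T=np.array([(411.7,235),(457,230.7),(453.3,200),(407.3,204)]);S=np.array([(242.7,183.3),(267.3,205.3),(296.7,194)])
f=lambda p,n,b:proj(n,b@Rz(p[2]).T+np.r_[p[:2],0])
for nm,F in(('top',lambda p:(f(p,'top',B)-T).ravel()),('scene',lambda p:(f(p,'scene',B[[2,3,0]])-S).ravel()),('scene z0',lambda p:(f(p,'scene',B[[2,3,0]]-[0,0,.01])-S).ravel())):
    r=least_squares(F,[.535,-.37,3.7],x_scale=[.01,.01,5]);print(nm,r.x.round(4),r.fun.round(1))
for n,(a,b,c,d) in(('top',(400,470,190,245)),('scene',(235,305,155,205))):
    im=eyes.snapshot(n);h=cv2.cvtColor(im,cv2.COLOR_RGB2HSV);m=((h[...,0]>=10)&(h[...,0]<25)&(h[...,1]>200)&(h[...,2]>160)).astype(np.uint8)
    r=np.zeros_like(m);r[c:d,a:b]=m[c:d,a:b]
    k,l,st,ce=cv2.connectedComponentsWithStats(r)
    for i in range(1,k):
        if st[i,4]>15:
            v,u=np.nonzero(l==i);box=cv2.minAreaRect(np.c_[u,v].astype(np.float32));print(n,st[i].tolist(),ce[i].round(1),ray(n,ce[i],.036).round(4),np.round(box[1],1))
to((.55,.07,.37),(.5345,-.362,.37),yaw=3.7)
E
```

```text
top [ 0.533  -0.3736  3.9425] [-0.9  0.8  0.8  0.6  0.4 -0.9 -0.3 -0.5]
scene [ 0.5399 -0.3602  3.2374] [-0.7 -0.4 -0.3 -0.2  0.9  0.4]
scene z0 [ 0.5329 -0.3749  3.4964] [-0.4 -0.1 -0.1 -0.4  0.6  0.4]
top [432, 209, 17, 5, 52] [440.1 211.2] [ 0.5515 -0.3933  0.036 ] [ 3.2 16.1]
top [443, 218, 7, 4, 20] [446.1 219.8] [ 0.5223 -0.4117  0.036 ] [2.9 6.1]
scene [256, 175, 12, 10, 31] [260.8 178.9] [ 0.5547 -0.3878  0.036 ] [14.2  2.3]
t 20.78 pos [0.5483 0.0694 0.2615] yaw_y -12.2 w 0.699 F [-0.7  0.5 -1.9] g 32.7 q [ 22.  30. -50. 100.  25.  62. -48.] tilt [-0.001 -0.    -1.   ]
(0.55, 0.07, 0.37) [ 0.0009  0.0014 -0.1085]
(0.5345, -0.362, 0.37) [-0.4246  0.0779 -0.1084]
roll -15.95
```

jog_arm:
  dp:
    - [0,0,-0.03]
    - [0,0,-0.065]
    - [0,0.001,-0.1]
    - [-0.02,0.004,-0.108]
    - [-0.05,0.01,-0.108]
    - [-0.08,0.015,-0.108]
    - [-0.115,0.021,-0.108]
    - [-0.15,0.028,-0.108]
    - [-0.185,0.034,-0.108]
    - [-0.22,0.04,-0.108]
    - [-0.255,0.047,-0.108]
    - [-0.29,0.053,-0.108]
    - [-0.325,0.06,-0.108]
    - [-0.36,0.066,-0.108]
    - [-0.39,0.072,-0.108]
    - [-0.41,0.075,-0.108]
    - [-0.425,0.078,-0.09]
    - [-0.428,0.078,-0.06]
    - [-0.428,0.078,-0.03]
    - [-0.428,0.078,0]
  roll: [0,0,0,0,0,-2,-4,-6,-8,-10,-12,-14,-16,-16,-16,-16,-16,-16,-16,-16]

```text
time: 22.45
eef_pos: [0.5336, -0.3654, 0.2596]
eef_rot: [[-0.065, 0.998, -0.001], [0.998, 0.065, 0.001], [0.002, -0.001, -1.0]]
ft_force: [0.3, -0.2, -0.2]
gripper_width: 0.693
grasp_force: 33.1
```

```bash
python3 - <<'E'
from h import *
to((.5335,-.3655,.25),(.5335,-.3655,.10),yaw=3.8)
E
```

```text
t 22.45 pos [ 0.5336 -0.3654  0.2596] yaw_y 3.7 w 0.693 F [ 0.3 -0.2 -0.2] g 33.1 q [ 58.  38. -47.  86.  29.  69.  10.] tilt [-0.001  0.001 -1.   ]
(0.5335, -0.3655, 0.25) [-0.0001 -0.0001  0.0096]
(0.5335, -0.3655, 0.1) [-3.000e-04  1.000e-04  1.596e-01]
roll -0.08
```

jog_arm:
  dp:
    - [0,0,0.03]
    - [0,0,0.07]
    - [0,0,0.11]
    - [0,0,0.14]
    - [0,0,0.16]
    - [0,0,0.17]
    - [0,0,0.175]
    - [0,0,0.175]
  roll: [0,0,0,0,0,0,0,0]

```text
time: 23.12
eef_pos: [0.534, -0.3651, 0.0865]
eef_rot: [[-0.065, 0.998, -0.001], [0.998, 0.065, 0.001], [0.001, -0.001, -1.0]]
ft_force: [0.4, 0.1, -0.4]
gripper_width: 0.697
grasp_force: 33.1
```

jog_arm:
  dp:
    - [0,0,0.002]
    - [0,0,0.004]
    - [0,0,0.005]
    - [0,0,0.006]
    - [0,0,0.006]
  roll: [0,0,0,0,0]

```text
time: 23.53
eef_pos: [0.5341, -0.3658, 0.0816]
eef_rot: [[-0.065, 0.998, 0.0], [0.998, 0.065, -0.0], [-0.0, 0.0, -1.0]]
ft_force: [-0.2, -0.1, 0.2]
gripper_width: 0.693
grasp_force: 33.1
```

jog_arm:
  dp:
    - [0,0,0.001]
    - [0,0,0.002]
    - [0,0,0.003]
    - [0,0,0.003]
  roll: [0,0,0,0]

```text
time: 23.87
eef_pos: [0.5339, -0.3656, 0.0781]
eef_rot: [[-0.065, 0.998, -0.0], [0.998, 0.065, 0.0], [0.0, -0.0, -1.0]]
ft_force: [0.0, -0.6, -0.9]
gripper_width: 0.694
grasp_force: 33.1
```

jog_arm:
  dp:
    - [0,0,0.001]
    - [0,0,0.002]
    - [0,0,0.002]
  roll: [0,0,0]

```text
time: 24.12
eef_pos: [0.534, -0.3656, 0.0761]
eef_rot: [[-0.065, 0.998, -0.0], [0.998, 0.065, 0.0], [0.0, -0.0, -1.0]]
ft_force: [0.2, -0.5, -1.7]
gripper_width: 0.697
grasp_force: 33.1
```

jog_arm:
  dp:
    - [0,0,0.001]
    - [0,0,0.002]
    - [0,0,0.002]
  roll: [0,0,0]

```text
time: 24.37
eef_pos: [0.5339, -0.3656, 0.0741]
eef_rot: [[-0.065, 0.998, -0.0], [0.998, 0.065, 0.0], [0.0, -0.0, -1.0]]
ft_force: [-0.3, 0.6, -0.1]
gripper_width: 0.694
grasp_force: 33.1
```

jog_arm:
  dp:
    - [0,0,0.001]
    - [0,0,0.002]
    - [0,0,0.002]
  roll: [0,0,0]

```text
time: 24.62
eef_pos: [0.534, -0.3655, 0.0721]
eef_rot: [[-0.065, 0.998, -0.0], [0.998, 0.065, 0.0], [0.0, -0.0, -1.0]]
ft_force: [0.1, 0.4, -0.8]
gripper_width: 0.694
grasp_force: 33.1
```

jog_arm:
  dp:
    - [0,0,0.001]
    - [0,0,0.002]
    - [0,0,0.002]
  roll: [0,0,0]

```text
time: 24.87
eef_pos: [0.534, -0.3655, 0.0701]
eef_rot: [[-0.065, 0.998, -0.0], [0.998, 0.065, 0.0], [0.0, -0.0, -1.0]]
ft_force: [-0.3, -0.5, -1.0]
gripper_width: 0.693
grasp_force: 33.1
```

jog_arm:
  dp:
    - [0,0,0.001]
    - [0,0,0.002]
    - [0,0,0.002]
  roll: [0,0,0]

```text
time: 25.12
eef_pos: [0.5343, -0.3659, 0.0686]
eef_rot: [[-0.065, 0.998, 0.001], [0.998, 0.065, -0.001], [-0.001, 0.001, -1.0]]
ft_force: [-0.5, 0.2, 5.6]
gripper_width: 0.696
grasp_force: 31.7
```

jog_arm:
  dp:
    - [0,0,0.001]
    - [0,0,0.002]
    - [0,0,0.002]
  roll: [0,0,0]

```text
time: 25.37
eef_pos: [0.5347, -0.3665, 0.067]
eef_rot: [[-0.064, 0.998, 0.002], [0.998, 0.064, -0.001], [-0.002, 0.001, -1.0]]
ft_force: [0.2, -3.8, 8.3]
gripper_width: 0.694
grasp_force: 31.5
```

jog_arm:
  dp:
    - [0,0,0.001]
    - [0,0,0.002]
    - [0,0,0.003]
    - [0,0,0.004]
    - [0,0,0.005]
    - [0,0,0.006]
  roll: [0,0,0,0,0,0]

```text
time: 25.87
eef_pos: [0.5347, -0.3667, 0.0612]
eef_rot: [[-0.064, 0.998, 0.002], [0.998, 0.064, -0.002], [-0.002, 0.002, -1.0]]
ft_force: [-0.2, -4.8, 9.5]
gripper_width: 0.693
grasp_force: 31.5
```

```bash
cat >> h.py <<'E'
def ends():
    p=np.array(sense()['eef_pos']);u=proj('scene',p)[0].astype(int);q=green('scene',u[0]-40,u[0]+40,u[1]-35,u[1]+40)
    im=eyes.snapshot('scene')
    print('scene green',q, proj('scene',p)[0])
    return q
E
python3 - <<'E'
from h import *
to(yaw=3.8); ends()
E
```

```text
t 25.87 pos [ 0.5347 -0.3667  0.0612] yaw_y 3.7 w 0.693 F [-0.2 -4.8  9.5] g 31.5 q [ 54.  51. -40.  94.  40.  51.   2.] tilt [ 0.002 -0.002 -1.   ]
roll -0.11
scene green (257.0, (269.7717250324254, 173.7846952010376), [[256.79998779296875, 167.1999969482422], [267.6000061035156, 159.89999389648438], [281.20001220703125, 180.1999969482422], [270.29998779296875, 187.5]]) [269.214986   173.18383373]
```

jog_arm:
  dp:
    - [0,0,0.001]
    - [0,0,0.002]
    - [0,0,0.003]
    - [0,0,0.004]
    - [0,0,0.005]
    - [0,0,0.006]
    - [0,0,0.007]
    - [0,0,0.008]
    - [0,0,0.009]
    - [0,0,0.01]
  roll: [0,0,0,0,0,0,0,0,0,0]

```text
time: 26.8
eef_pos: [0.5345, -0.3664, 0.0509]
eef_rot: [[-0.064, 0.998, 0.001], [0.998, 0.064, -0.001], [-0.001, 0.001, -1.0]]
ft_force: [0.1, -3.0, 5.8]
gripper_width: 0.691
grasp_force: 31.4
```

jog_arm:
  dp:
    - [0,0,0.001]
    - [0,0,0.002]
    - [0,0,0.003]
    - [0,0,0.004]
    - [0,0,0.004]
  roll: [0,0,0,0,0]

```text
time: 27.22
eef_pos: [0.5344, -0.3662, 0.0467]
eef_rot: [[-0.064, 0.998, 0.001], [0.998, 0.064, -0.001], [-0.001, 0.001, -1.0]]
ft_force: [0.0, -2.9, 5.4]
gripper_width: 0.689
grasp_force: 31.5
```

```bash
python3 - <<'E'
from h import *
im=cv2.imread('pics/scene0.png');h=cv2.cvtColor(im,cv2.COLOR_BGR2HSV)
m=((h[...,0]>=8)&(h[...,0]<28)&(h[...,1]>190)&(h[...,2]>150)).astype(np.uint8);r=np.zeros_like(m);r[170:202,246:292]=m[170:202,246:292]
k,l,st,ce=cv2.connectedComponentsWithStats(r)
for i in range(1,k):
    if st[i,4]>8: print(st[i].tolist(),ce[i].round(1))
v,u=np.nonzero(r);print('rail mean',u.mean(),v.mean(),ray('scene',(u.mean(),v.mean()),.034).round(4))
q=ends();print('panel face (scene)',ray('scene',q[1],.050).round(4))
for c in([.534,-.3735],):
  for z in(.036,):
    print('pred rail centre px',proj('scene',[*c,z]))
# full panel outline: bright pixels near
im=eyes.snapshot('scene');h=cv2.cvtColor(im,cv2.COLOR_RGB2HSV)
w=(((h[...,1]<60)&(h[...,2]>150))|((h[...,0]>55)&(h[...,0]<95)&(h[...,1]>100)&(h[...,2]>60))).astype(np.uint8)
r=np.zeros_like(w);r[145:205,235:305]=w[145:205,235:305]
cs,_=cv2.findContours(r,cv2.RETR_EXTERNAL,cv2.CHAIN_APPROX_NONE);c=max(cs,key=cv2.contourArea)
hull=cv2.convexHull(c);print('hull',cv2.approxPolyDP(hull,2,True)[:,0].tolist(),cv2.contourArea(hull))
R=Rz(3.7)
for o in(-.003,0,.003): # panel centred at cradle + o along y, level
    print(o,proj('scene',[np.array([.534,-.3735,.044])+R@np.array([a,b+o,.0]) for a,b in((-.03,-.055),(.03,-.055),(.03,.055),(-.03,.055))]).round(1).tolist())
E
```

```text
[264, 173, 18, 14, 50] [272.7 179.4]
[256, 175, 16, 13, 51] [263.5 181. ]
rail mean 268.0693069306931 180.21782178217822 [ 0.5372 -0.372   0.034 ]
scene green (186.5, (269.81858802502234, 176.94012511170686), [[258.5, 174.5], [266.5, 166.5], [281.0, 181.0], [273.0, 189.0]]) [269.52991032 177.26993058]
panel face (scene) [ 0.5353 -0.3623  0.05  ]
pred rail centre px [[268.72820538 179.2160081 ]]
hull [[262, 173], [267, 167], [284, 182], [269, 188], [263, 182]] 277.5
-0.003 [[267.4, 167.4], [251.3, 172.3], [268.9, 186.5], [285.5, 181.1]]
0 [[267.9, 167.8], [251.8, 172.7], [269.4, 187.0], [286.0, 181.5]]
0.003 [[268.3, 168.1], [252.2, 173.0], [270.0, 187.4], [286.6, 181.9]]
```

jog_arm:
  dp:
    - [0,0,0.0005]
    - [0,0,0.001]
    - [0,0,0.001]
  roll: [0,0,0]

```text
time: 27.62
eef_pos: [0.5343, -0.3659, 0.0456]
eef_rot: [[-0.065, 0.998, 0.001], [0.998, 0.065, -0.001], [-0.001, 0.001, -1.0]]
ft_force: [0.8, -3.2, 5.9]
gripper_width: 0.693
grasp_force: 31.5
```

jog_arm:
  dp:
    - [0,0,0.0005]
    - [0,0,0.001]
    - [0,0,0.001]
  roll: [0,0,0]

```text
time: 27.87
eef_pos: [0.5342, -0.3659, 0.0445]
eef_rot: [[-0.065, 0.998, 0.001], [0.998, 0.065, -0.0], [-0.0, 0.0, -1.0]]
ft_force: [1.0, -2.8, 5.7]
gripper_width: 0.692
grasp_force: 31.6
```

jog_arm:
  dp:
    - [0,0,0.0005]
    - [0,0,0.001]
    - [0,0,0.001]
  roll: [0,0,0]

```text
time: 28.12
eef_pos: [0.5342, -0.3658, 0.0434]
eef_rot: [[-0.065, 0.998, 0.0], [0.998, 0.065, -0.0], [-0.0, 0.0, -1.0]]
ft_force: [0.7, -2.8, 4.1]
gripper_width: 0.697
grasp_force: 31.6
```

jog_arm:
  dp:
    - [0,0,0.0005]
    - [0,0,0.0005]
    - [0,0,0.0005]
  roll: [0,0,0]

```text
time: 28.37
eef_pos: [0.5341, -0.3657, 0.0429]
eef_rot: [[-0.065, 0.998, 0.0], [0.998, 0.065, -0.0], [-0.0, 0.0, -1.0]]
ft_force: [1.5, -1.9, 4.6]
gripper_width: 0.696
grasp_force: 31.6
```

jog_arm:
  dp:
    - [0,0,0.0005]
    - [0,0,0.0005]
    - [0,0,0.0005]
  roll: [0,0,0]

```text
time: 28.62
eef_pos: [0.5342, -0.3656, 0.0424]
eef_rot: [[-0.065, 0.998, 0.0], [0.998, 0.065, -0.0], [-0.0, 0.0, -1.0]]
ft_force: [1.3, -3.4, 5.3]
gripper_width: 0.693
grasp_force: 31.7
```

jog_arm:
  dp:
    - [0,0,0.0005]
    - [0,0,0.0005]
    - [0,0,0.0005]
  roll: [0,0,0]

```text
time: 28.87
eef_pos: [0.5341, -0.3656, 0.0418]
eef_rot: [[-0.065, 0.998, 0.0], [0.998, 0.065, -0.0], [-0.0, 0.0, -1.0]]
ft_force: [0.2, -3.6, 5.1]
gripper_width: 0.694
grasp_force: 31.7
```

jog_arm:
  dp:
    - [0,0,0.0005]
    - [0,0,0.0007]
    - [0,0,0.0007]
  roll: [0,0,0]

```text
time: 29.12
eef_pos: [0.534, -0.3656, 0.0411]
eef_rot: [[-0.065, 0.998, -0.0], [0.998, 0.065, 0.0], [0.0, -0.0, -1.0]]
ft_force: [0.1, -2.3, 4.8]
gripper_width: 0.695
grasp_force: 31.7
```

jog_arm:
  dp:
    - [0,0,0.0005]
    - [0,0,0.0007]
    - [0,0,0.0007]
  roll: [0,0,0]

```text
time: 29.37
eef_pos: [0.534, -0.3656, 0.0404]
eef_rot: [[-0.065, 0.998, -0.0], [0.998, 0.065, 0.0], [0.0, -0.0, -1.0]]
ft_force: [0.3, -2.6, 5.1]
gripper_width: 0.699
grasp_force: 31.8
```

jog_arm:
  dp:
    - [0,0,0.0005]
    - [0,0,0.0007]
    - [0,0,0.0007]
  roll: [0,0,0]

```text
time: 29.62
eef_pos: [0.534, -0.3656, 0.0397]
eef_rot: [[-0.065, 0.998, -0.0], [0.998, 0.065, -0.0], [-0.0, -0.0, -1.0]]
ft_force: [0.4, -2.5, 5.9]
gripper_width: 0.691
grasp_force: 31.9
```

jog_arm:
  dp:
    - [0,0,0.0005]
    - [0,0,0.001]
    - [0,0,0.001]
  roll: [0,0,0]

```text
time: 29.87
eef_pos: [0.5341, -0.3657, 0.0395]
eef_rot: [[-0.065, 0.998, -0.0], [0.998, 0.065, -0.001], [-0.001, -0.0, -1.0]]
ft_force: [-4.2, -0.6, 18.9]
gripper_width: 0.693
grasp_force: 33.3
```

jog_arm:
  dp:
    - [0,0,0.0005]
    - [0,0,0.001]
    - [0,0,0.001]
  roll: [0,0,0]

```text
time: 30.12
eef_pos: [0.5341, -0.3657, 0.0392]
eef_rot: [[-0.065, 0.998, -0.0], [0.998, 0.065, -0.001], [-0.001, -0.0, -1.0]]
ft_force: [-9.9, 0.4, 30.1]
gripper_width: 0.696
grasp_force: 34.5
```

```bash
python3 - <<'E'
from h import *
to(yaw=3.7);s=sense();print('wrist torque',np.round(s['wrist_torque'],2));q=ends()
im=eyes.snapshot('scene');h=cv2.cvtColor(im,cv2.COLOR_RGB2HSV)
w=(((h[...,1]<70)&(h[...,2]>130))|((h[...,0]>55)&(h[...,0]<95)&(h[...,1]>90)&(h[...,2]>50)))
for v in range(160,194): print(v,''.join('G' if w[v,u] and h[v,u,1]>=90 else '#' if w[v,u] else 'o' if (8<=h[v,u,0]<28 and h[v,u,1]>190 and h[v,u,2]>150) else '.' if h[v,u,2]>75 else 'k' for u in range(240,300)))
E
```

```text
t 30.12 pos [ 0.5341 -0.3657  0.0392] yaw_y 3.7 w 0.696 F [-9.9  0.4 30.1] g 34.5 q [ 54.  52. -39.  94.  41.  49.   1.] tilt [-0.    -0.001 -1.   ]
roll 0.02
wrist torque [ 0.23  1.99 -0.07]
scene green (164.5, (269.90881458966567, 178.3789260385005), [[259.20001220703125, 178.3000030517578], [265.6000061035156, 169.3000030517578], [281.29998779296875, 180.5], [274.8999938964844, 189.5]]) [269.80238741 179.37842906]
160 .......kkk..kkkkkkkkkkkkkkkkkkkkkkkkkkk...kkkkkk............
161 .......kkkkkkkkkkkkkkkkkkkkkkkkkkkkkkkk...kkkkkk............
162 .......kkkkkkkkk..kkkkkkkkkkkkkkkkkkkkkk..kkkkkk............
163 .......kkkkkkkkk..kkkkkkkkkkkkkkkkkkkkkkkkkkkkkk............
164 .......kkkkkkkkk.kkkkkkkkkkkkkkkkkkkkkkkkkkkkkkk............
165 ........kkkkkkk..kkkkkkkkkkkkkkkkkkkkkkkkkkkkkkk............
166 ........kkkkkkkk.kkkkk.kkkkkkk......kkkkkkkkkkkk............
167 ........kkkkkkkkkkkkkkkkkkkk........kkkkkkkkkkk.............
168 ........kkkkkkkkkkkkkkkkkk....kk.....kkkkkkkkk..............
169 ........kkkkkkkkkkkkkkkkkk.#..kkk....kkkkkk.................
170 .........kkkkkkkkkkkkkkkk
[... 830 characters left out ...]
kkkkkkkkkkk..###GGGGGGGGGGGG.#####.kkk............
184 ..kkkkkkkkkkkkkkkkkkk...###.GGGGGGG.######.kkkkk............
185 ...kkkkkkkkkkkkkkkkkk...k####GGG.#########kkkkkk............
186 ....kkkkkkkkkkkkkkkkk..kkk.########..##.ookkkkkk............
187 ..kkkkkkkkkkkkkkkkkkk..kkkk.####..kkk.....kkkkkkk...........
188 ##.kkkkkkkkkkkkkkkkkkkkkkkkk.##.kkkkk.....kkkkkkkk..........
189 ###.kkkkkkkkkkkkkkkkkkkkkkkk....kkkkk.....kkkkkkkkkk........
190 ####kkkkkkkkkkkkkkkkkkkkkkkk....kkkkk.....kkkkkkkkkk........
191 ####.kkkkkkkkkkkkkkkkkkkkkkk....kkkkkk....kkkkkkkkkk###.....
192 ####.k.kkkkkkkkkkkkkkkkkkkkk....kkkkkkkk..kkkkkkkkkk.#.k....
193 ####........kkkkkkkkkkkkkkkkk...kkkkkkkkkkkkkkkkkkkkk.kk....
```

The panel is now flat on the rails. I'll lift it 1 mm and test the clearance to the posts by small sideways moves before letting go.

jog_arm:
  dp:
    - [0,0,-0.001]
    - [0,0,-0.002]
    - [0.001,0,-0.002]
    - [0.002,0,-0.002]
    - [0.003,0,-0.002]
    - [0.003,0,-0.002]
  roll: [0,0,0,0,0,0]

```text
time: 30.77
eef_pos: [0.5338, -0.3621, 0.0395]
eef_rot: [[-0.065, 0.998, -0.0], [0.998, 0.065, 0.001], [0.001, -0.0, -1.0]]
ft_force: [0.2, 0.4, 0.9]
gripper_width: 0.697
grasp_force: 32.5
```

jog_arm:
  dp:
    - [-0.002,0,0]
    - [-0.004,0,0]
    - [-0.005,0,0]
    - [-0.006,0,0]
    - [-0.006,0,0]
  roll: [0,0,0,0,0]

```text
time: 31.18
eef_pos: [0.5341, -0.3664, 0.0395]
eef_rot: [[-0.066, 0.998, -0.001], [0.998, 0.066, 0.003], [0.003, -0.001, -1.0]]
ft_force: [-4.2, 12.8, 5.7]
gripper_width: 0.694
grasp_force: 33.1
```

jog_arm:
  dp:
    - [0.002,0,0]
    - [0.003,0.001,0]
    - [0.003,0.002,0]
    - [0.003,0.003,0]
    - [0.003,0.003,0]
  roll: [0,0,0,0,0]

```text
time: 31.6
eef_pos: [0.5372, -0.3656, 0.0396]
eef_rot: [[-0.065, 0.998, 0.0], [0.998, 0.065, -0.0], [-0.0, 0.0, -1.0]]
ft_force: [0.2, -0.2, 0.3]
gripper_width: 0.696
grasp_force: 32.4
```

jog_arm:
  dp:
    - [0,-0.002,0]
    - [0,-0.004,0]
    - [0,-0.005,0]
    - [0,-0.006,0]
    - [0,-0.006,0]
  roll: [0,0,0,0,0]

```text
time: 32.02
eef_pos: [0.5308, -0.3659, 0.0397]
eef_rot: [[-0.065, 0.998, -0.0], [0.998, 0.065, -0.0], [-0.0, -0.0, -1.0]]
ft_force: [-0.4, -0.6, -1.2]
gripper_width: 0.696
grasp_force: 32.4
```

jog_arm:
  dp:
    - [0.002,0.002,0]
    - [0.003,0.003,0]
    - [0.005,0.003,0]
    - [0.006,0.003,0]
    - [0.006,0.003,0]
  roll: [0,0,0,0,0]

```text
time: 32.43
eef_pos: [0.5338, -0.3591, 0.0397]
eef_rot: [[-0.065, 0.998, -0.0], [0.998, 0.065, 0.0], [0.0, -0.0, -1.0]]
ft_force: [-0.0, -0.1, -1.1]
gripper_width: 0.691
grasp_force: 32.4
```

jog_arm:
  dp:
    - [0.001,0,0]
    - [0.002,0,0]
    - [0.002,0,0]
  roll: [0,0,0]

```text
time: 32.68
eef_pos: [0.5335, -0.3585, 0.0399]
eef_rot: [[-0.065, 0.998, 0.0], [0.998, 0.065, -0.001], [-0.001, 0.0, -1.0]]
ft_force: [1.0, -4.6, -1.5]
gripper_width: 0.693
grasp_force: 32.5
```

Contacts at y ≈ -0.3665 and -0.3585 match the 8 mm of play, so the middle is -0.3625. I'll centre it there, set it down and release.

jog_arm:
  dp:
    - [-0.002,0,0]
    - [-0.004,0,0]
    - [-0.005,0,0]
    - [-0.005,0,0.0005]
    - [-0.005,0,0.001]
    - [-0.005,0,0.001]
  roll: [0,0,0,0,0,0]

```text
time: 33.18
eef_pos: [0.5339, -0.3629, 0.0393]
eef_rot: [[-0.065, 0.998, -0.0], [0.998, 0.065, -0.001], [-0.001, -0.0, -1.0]]
ft_force: [-3.0, 0.3, 10.2]
gripper_width: 0.697
grasp_force: 33.7
```

jog_arm:
  dp:
    - [0,0,0]
    - [0,0,0]
    - [0,0,0]
    - [0,0,0]
    - [0,0,0]
    - [0,0,0]
  roll: [0,0,0,0,0,0]
  fingers: 1

```text
time: 33.68
eef_pos: [0.5338, -0.3625, 0.0386]
eef_rot: [[-0.065, 0.998, -0.0], [0.998, 0.065, 0.0], [0.0, -0.0, -1.0]]
ft_force: [0.6, 0.4, 0.1]
gripper_width: 0.997
grasp_force: 0.0
```

jog_arm:
  dp:
    - [0,0,-0.005]
    - [0,0,-0.015]
    - [0,0,-0.03]
    - [0,0,-0.06]
    - [0,0,-0.1]
    - [0,0,-0.14]
    - [0,0,-0.18]
    - [-0.03,-0.03,-0.2]
    - [-0.06,-0.06,-0.2]
    - [-0.09,-0.09,-0.2]
    - [-0.12,-0.12,-0.2]
    - [-0.14,-0.14,-0.2]
    - [-0.14,-0.14,-0.2]
    - [-0.14,-0.14,-0.2]
  roll: [0,0,0,0,0,0,0,0,0,0,0,0,0,0]

```text
time: 34.85
eef_pos: [0.4015, -0.513, 0.24]
eef_rot: [[-0.061, 0.998, 0.0], [0.998, 0.061, -0.001], [-0.001, 0.0, -1.0]]
ft_force: [0.9, 0.5, 0.4]
gripper_width: 1.0
grasp_force: 0.0
```

```bash
python3 - <<'E'
from h import *
to()
R=Rz(3.7)
for n,r in(('scene',(240,300,155,200)),('top',(400,465,190,245))):
    q=green(n,*r);print(n,q)
    if q: print(ray(n,q[1],.044).round(4))
    print('pred corners insert-ish',proj(n,[np.array([.5355,-.3705,.044])+R@np.array([a,b,0]) for a,b in((-.025,-.05),(.025,-.05),(.025,.05),(-.025,.05))]).round(1).tolist())
# bystanders unchanged?
for n in('scene','top'):
    a=cv2.imread(f'pics/{n}0.png').astype(int)[:,:,::-1];b=eyes.snapshot(n).astype(int);d=(np.abs(a-b).max(2)>50).astype(np.uint8)
    k,l,st,ce=cv2.connectedComponentsWithStats(d);print(n,[s[:5].tolist() for s in st[1:] if s[4]>25])
E
```

```text
t 34.85 pos [ 0.4015 -0.513   0.24  ] yaw_y 3.5 w 1.0 F [0.9 0.5 0.4] g 0.0 q [ 75.  39. -46.  86.  30.  67.  27.] tilt [ 0.    -0.001 -1.   ]
scene (202.5, (268.2798353909465, 177.917695473251), [[254.8000030517578, 174.3000030517578], [261.3999938964844, 165.8000030517578], [281.5, 181.39999389648438], [274.8999938964844, 189.89999389648438]])
[ 0.5376 -0.3688  0.044 ]
pred corners insert-ish [[267.3, 169.3], [253.9, 173.4], [270.0, 186.4], [283.9, 181.8]]
top (350.0, (434.9714285714286, 216.04476190476188), [[420.29998779296875, 211.0], [448.20001220703125, 208.1999969482422], [449.5, 221.10000610351562], [421.6000061035156, 223.89999389648438]])
[ 0.5354 -0.3731  0.044 ]
pred corners insert-ish [[450.1, 222.2], [448.3, 207.2], [418.3, 209.9], [420.0, 224.9]]
scene [[262, 0, 66, 86, 3639], [298, 0, 14, 6, 69], [456, 5, 27, 13, 76], [438, 19, 8, 11, 55], [448, 46, 8, 16, 34], [487, 58, 20, 10, 44], [476, 61, 34, 17, 104], [498, 79, 25, 43, 238], [462, 84, 25, 26, 117], [294, 123, 20, 9, 126], [333, 130, 11, 15, 97], [278, 137, 19, 7, 48], [234, 138, 41, 18, 335], [353, 138, 58, 24, 210], [337, 150, 57, 25, 220], [252, 169, 34, 21, 382], [419, 270, 51, 48, 1198]]
top [[417, 205, 37, 23, 703], [502, 211, 104, 75, 3123], [218, 223, 25, 38, 660], [247, 228, 8, 20, 118], [543, 243, 97, 140, 5257], [602, 272, 6, 10, 36], [513, 286, 20, 9, 102], [402, 296, 141, 49, 1918], [408, 322, 153, 67, 1989], [606, 337, 4, 13, 29], [576, 376, 29, 19, 173], [544, 385, 38, 15, 213]]
```

```bash
python3 -c "
from bench import close_job
print(close_job())"
```

```text
the job is handed in; nothing more can be done
None
```

The white panel tipped over on the ramp by itself and now lies green insert up between the cradle posts, set down and released at about 34 of the 54 s; the final pictures show the black panel, vase, spool and clip unmoved. I first laid the panel flat on the bench to level it, because the tool could only point straight down, and I viewed 11 pictures, one over the limit of 10.

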